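# Raise the fume cupboard sash to its working mark

## Robot

A 7-joint arm with a two-finger parallel gripper is mounted at the origin on the work surface. World frame = base frame: x ahead of the robot, y to its left, z up, the work surface at z = 0. Lengths are in m, angles in rad, forces in N, time in s.
With the tool pointing down it reaches from about 0.4 to 0.85 m from the base axis. Payload 4.5 kg.
Tool frame: the origin (TCP) lies midway between the tips of the shut fingers; the grasp point (between the pads) lies 19 mm behind it; z points along the fingers, y is the line along which they close (so a half turn about z gives the same grasp; the last joint's range is limited). The gripper opens to 88 mm and grips with 3 to 60 N. Pads are 18 mm wide; open, the fingers measure 123 mm over their backs; the gripper's body (75 mm by 187 mm) begins 45 mm behind the grasp point.
Start: joints at [-1.195, 0.689, -0.195, 1.565, 0.157, 0.902, -0.215], TCP at [0.209, 0.589, 0.239] pointing down, gripper open.
Joint ranges: [-3.01, 3.01], [-0.46, 2.08], [-1.47, 1.51], [0.13, 2.56], [-1, 4.14], [0.04, 2.09], [-2.66, 2.66]. Speed limits (rad/s): [2.57, 2.57, 3.14, 3.14, 3.14, 3.14, 3.14].

## Interface

Orientations are given as a unit quaternion [x, y, z, w].
In Python, from plant import r gives the robot as it stands.
- The arm moves only by the tool carry_out, never from a script. Its argument "plan" is a list of rows, each an object with "rot": the turn, a rotation vector about the tool's x, y, z in rad, a list of three; "xyz": the shift along the tool's x, y, z in m, a list of three; "grip": the closure in counts, from 0 (fully open) to 255 (shut). In form: [{"rot": [wx, wy, wz], "xyz": [dx, dy, dz], "grip": grip}, ...]. A call has 1 to 8 rows; each row is the pose to reach, as a shift and turn from the pose commanded when the call began, along the tool's axes at that moment; what a row does not reach only later rows make up. A row lasts 1/12 s, in which the tool goes at most 41.7 mm and 7.16 degrees, less where a joint would pass 70% of its speed; a pose out of reach is approached as far as the arm can. A call with a gripper value outside its range is refused whole. The fingers move at their own pace and stop on an object; "squeeze" is the grip in N (left out, the last holds). Time passes only in rows, so rows that repeat a pose let the fingers close. It gives the time, the measured TCP pose, the force, the opening and the grip force at its end, in the units of the state.
- r.get_state(): the state, without advancing time (a new reading comes with each control period).
- r.snapshot(name): name is "scene" or "top"; returns the picture (400x640x3 uint8, red, green, blue); there is no depth.
- r.camera_params(name): a dict with "fx", "fy", "cx", "cy" (pixels), "position" and "attitude" of the camera in the world. Camera axes: x right, y down, z forward; pixel columns grow to the right and rows downward; lengths in m; the calibration is good to about 2 mm. A picture is of the moment at which its call begins. camera_params takes no time and is no camera call.
- r.finish_job(): hands the job in; it is judged then, once.
The state is a dict: "clock": time; "q": joint angles; "qd": joint speeds; "joint_torque": joint torques, N m; "tool_pos": TCP position; "eef_rot": TCP orientation; "contact_force": force on the tool from outside, world axes, zero at the start; "moment": the same for the moment, N m; "opening": opening from 0.0 (shut) to 1.0 (fully open); "finger_force": force on a finger pad.
Only numpy, scipy, OpenCV 4.12 (cv2) and the standard library are available. Lean on these libraries where they do the work, as an engineer would, in place of code of your own. Each camera call takes 0.05 s, during which the arm holds its last target. There are 200 camera calls.

## Task

The sash of the bench fume cupboard is nearly shut: with the fingertips beneath its lip, push it up steadily until the front edge of the lip is level with the tip of the height pointer on the side post, then take the hand away so that the sash stays there. Only push it, do not grip the lip between the fingers, and leave the pointer and everything standing about where it is.

Things in the scene. Friction and masses are not known exactly. Their poses are not given: they have to be found in the camera images.
- hood: White bench fume cupboard, 480 mm wide, 380 mm deep, 635 mm high, fixed to the bench, with glass side windows. Origin on the bench under the middle of its front plane; x points level into the cupboard, z up, y along the front; the base below the sash is 75 mm high and flush with the front plane, the side posts (45 mm wide, inner faces at y = +-195 mm) and the white header panel (from 345 mm up) are flush with it too. A duct leaves the roof towards the back.
- sash (a joint): How far the sash (clear pane in an aluminium frame, 380 mm wide) is up, in m: 0 is shut, 0.2 its upper stop; straight up. Its hidden counterweight balances it to within about 1.8 N either way and its guides rub with about 3.5 N, so it takes 2 to 6 N to push up and stays where it is left.
- lip_edge (a point): The lip is a bull-nosed aluminium ledge along the sash's lower rail, 380 mm long and 16 mm thick with a black strip on top, standing 40 mm out in front of the cupboard's front plane, with free space beneath it down to the bench. This point is the foremost point of its rounded front edge (radius 8 mm), mid length, mid thickness: the underside is 8 mm lower, the top face 8 mm higher. It rises with the sash; shut, it is 113 mm above the bench.
- pointer_tip (a point): The mark: tip of the flat pointed steel blade (4 mm thick) of the height pointer, a black slider with a brass thumbscrew on a graduated rail on the side post at the cupboard's +y end. The tip is 15 mm in front of the front plane and points along the front to the lip's end. The slider is 30 mm wide, 22 mm high and centred at the tip's height; the thumbscrew stands 32 mm out of the post. The pointer is set anywhere from 200 to 285 mm above the bench and must not be shifted.
- flux_jar: Bystander: amber glass jar with a black lid, 56 mm wide and 70 mm high, on the bench in front of the cupboard, towards one end of the lip.
- beaker: Bystander: glass beaker, 64 mm wide and 85 mm high, on the bench in front of the cupboard, towards the other end of the lip.
- ring_cone: Bystander: steel ring cone standing on a round foot, 60 mm wide and 100 mm high, on the bench in front of the robot.
- lap_weight: Bystander: round steel weight with a knob, 64 mm wide and 42 mm high, in a shallow wooden tray (190 x 240 x 28 mm).
- tweezers: Bystander: steel tweezers lying on the bench, 155 mm long and 8 mm high.
- hammer: Bystander: small hammer lying on the bench, 240 mm long, origin under its middle.
- mug: Bystander: blue mug, 80 mm wide and 90 mm high.

How it is judged:
By the outcome, as a careful person would: the job done as asked, in the order asked, and still so for the second after the job is handed in, with the robot touching nothing.
It also fails if it takes over 40 s, if anything falls off the work surface, if the arm or the gripper's body presses on something with over 40 N, if the wrist force passes 120 N, or if a joint passes its speed limit or range.

## Working session

There is one attempt and no reset: what is moved stays moved. The work goes in short steps, Python scripts to look and compute and a tool call to move; the robot and the scene stay as the last step left them, time stands still between calls to the robot, and variables do not carry over. Pictures are saved under pics/ and viewed, at most 11 in all, crops included, and the job is handed in when it is done.

Besides the shell and the picture viewer there is one more tool, called as a command line: name --argument value ..., lists and objects as JSON in quotes. carry_out: Moves the arm, as the interface text tells. Its arguments: {"type":"object","properties":{"plan":{"type":"array"},"squeeze":{"type":"number"}},"required":["plan"]}

```bash
ls; mkdir -p pics; python3 - <<'E'
from plant import r
import cv2
for n in("scene","top"):
    cv2.imwrite(f"pics/{n}0.png",r.snapshot(n)[...,::-1]); print(n,r.camera_params(n))
s=r.get_state();print({k:s[k] for k in("clock","tool_pos","eef_rot","contact_force","opening")})
E
```

```text
pics
scene {'fx': 398.45046862383407, 'fy': 398.45046862383407, 'cx': 319.3309080229779, 'cy': 196.45383109466295, 'position': array([0.86076428, 0.37080131, 0.84987491]), 'attitude': array([ 0.31022181,  0.90080492, -0.28801965, -0.09673473])}
top {'fx': 487.7688607532708, 'fy': 487.7688607532708, 'cx': 314.02749735291997, 'cy': 200.36360853642395, 'position': array([0.29623295, 0.01432154, 1.43689058]), 'attitude': array([-0.68047807,  0.72535765, -0.0768977 ,  0.06994723])}
{'clock': 0.1, 'tool_pos': array([0.20934511, 0.58834257, 0.23800096]), 'eef_rot': array([ 1.70029340e-01,  9.85438682e-01, -7.87134447e-04, -9.00482953e-05]), 'contact_force': array([-0.45338504, -0.75104481,  0.32433155]), 'opening': 0.9975559551273414}
```

View pics/scene0.png

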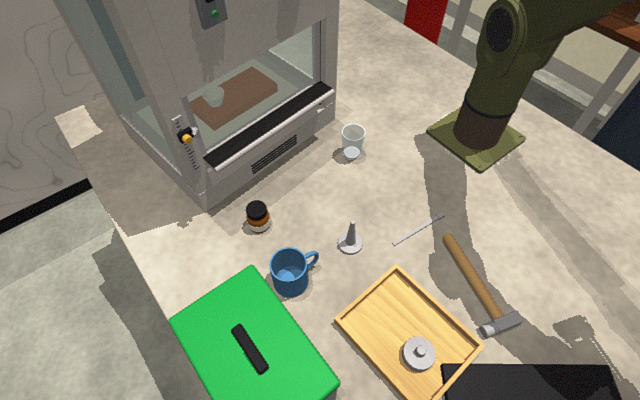

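View pics/top0.png

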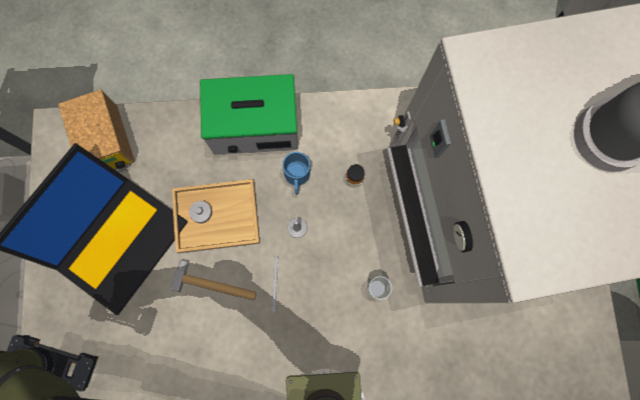

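The scene view shows the hood with its pointer at about (186,138), the lip's front edge from (210,163) to (333,92), the jar at (258,215) and the beaker at (352,140). In the top view the lip's front edge runs from (388,150) to (423,285), and the pointer is at about (402,122). I'll zoom in on both.

```bash
python3 - <<'E'
import cv2
a=cv2.imread("pics/scene0.png")[70:220,150:350]; cv2.imwrite("pics/c1.png",cv2.resize(a,None,fx=4,fy=4,interpolation=cv2.INTER_CUBIC))
a=cv2.imread("pics/top0.png")[100:310,340:480]; cv2.imwrite("pics/c2.png",cv2.resize(a,None,fx=2.8,fy=2.8,interpolation=cv2.INTER_CUBIC))
E
```

```text
(no output)
```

View pics/c1.png

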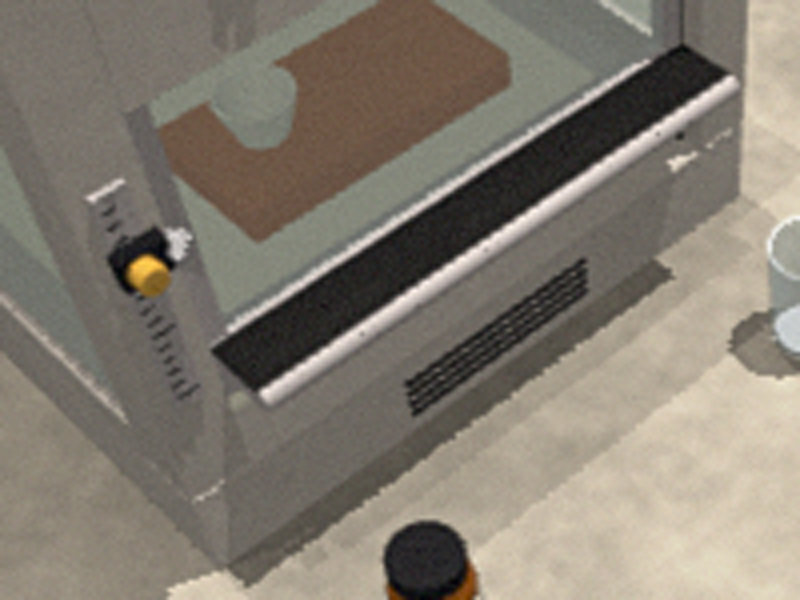

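View pics/c2.png

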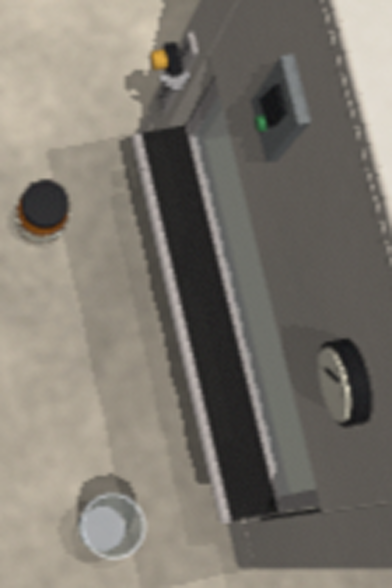

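```bash
cat > h.py <<'E'
import numpy as np
from scipy.spatial.transform import Rotation as R
from scipy.optimize import least_squares
from plant import r
P={n:r.camera_params(n) for n in("scene","top")}
def proj(n,p):
    c=P[n];v=R.from_quat(c["attitude"]).inv().apply(np.asarray(p)-c["position"]);return np.array([c["fx"]*v[0]/v[2]+c["cx"],c["fy"]*v[1]/v[2]+c["cy"]])
def ray(n,u,z):
    c=P[n];d=R.from_quat(c["attitude"]).apply([(u[0]-c["cx"])/c["fx"],(u[1]-c["cy"])/c["fy"],1]);return c["position"]+d*(z-c["position"][2])/d[2]
def W(h,p):
    return R.from_euler("z",h[2]).apply(p)+[h[0],h[1],0]
def sil(n,h,y,z):  # front/lower silhouette of the bull nose
    c=R.from_euler("z",-h[2]).apply(P[n]["position"]-[h[0],h[1],0]);d=np.array([-.032-c[0],z-c[2]]);d/=np.hypot(*d)
    o=np.array([d[1],-d[0]]); o=o if o[0]<0 else -o
    return proj(n,W(h,[-.032+.008*o[0],y,z+.008*o[1]]))
E
python3 - <<'E'
from h import *
def f(v):
    h,s,t=v[:3],v[3],v[4]; z=.113+s
    e=[proj("scene",W(h,[0,.24,0]))-[207,212],proj("scene",W(h,[0,-.24,0]))-[335,118.75],
     sil("scene",h,.19,z)-[217,171],sil("scene",h,-.19,z)-[334.5,92],
     sil("top",h,.19,z)-[388.9,148.9],sil("top",h,-.19,z)-[419.3,286.4],
     proj("scene",W(h,[-.015,v[5],t]))-[197.5,130.7],proj("top",W(h,[-.015,v[5],t]))-[406,131]]
    return np.concatenate(e)
o=least_squares(f,[.35,-.25,-1.5,.01,.24,.2],loss="soft_l1");print(o.x.round(4),f(o.x).round(1))
h=o.x[:3]
for y in(-.19,0,.19):print(y,W(h,[-.04,y,.113]).round(3))
print("jar",ray("top",(356,172.9),.07),"beaker",ray("top",(380,287.5),.085))
print("mug",ray("top",(296,168),.09),"cone",ray("top",(297,222),.1))
E
```

```text
[ 0.5133 -0.2802 -1.4513  0.0446  0.2666  0.1936] [-2.3 -0.8  0.2 -0.8 -0.2 -0.  -0.4 -0.3 -1.3  0.1 -0.4  0.7 -1.  -0.3
 -2.5  1.4]
-0.19 [ 0.32  -0.263  0.113]
0 [ 0.509 -0.24   0.113]
0.19 [ 0.697 -0.218  0.113]
jar [ 0.65771287 -0.13521182  0.07      ] beaker [ 0.32690407 -0.17249536  0.085     ]
mug [0.67774989 0.0372206  0.09      ] cone [0.51964676 0.04305641 0.1       ]
```

The fit puts the lip's front edge at z≈0.158 (sash up about 45 mm) and the pointer tip at z≈0.267. I'll come in with the fingers shut and about 20° below level, at the middle of the lip. First I'll travel and yaw.

```bash
cat >> h.py <<'E'
YAW=-1.4513
def ori(tilt):  # tool z along hood x, dipped by tilt below level; tool y along hood y
    c,s=np.cos(YAW),np.sin(YAW);z=np.array([c*np.cos(tilt),s*np.cos(tilt),-np.sin(tilt)]);y=np.array([-s,c,0]);return R.from_matrix(np.c_[np.cross(y,z),y,z])
def row(p,tilt):
    st=r.get_state();R0=R.from_quat(st["eef_rot"]);T=ori(np.radians(tilt))
    print("xyz",R0.inv().apply(np.array(p)-st["tool_pos"]).round(3),"rot",(R0.inv()*T).as_rotvec().round(3))
def st():
    s=r.get_state();print(s["clock"],"pos",s["tool_pos"].round(4),"z",R.from_quat(s["eef_rot"]).as_matrix()[:,2].round(3),"F",s["contact_force"].round(2),"q",s["q"].round(2),s["opening"])
E
python3 -c "
from h import *
row([.48,.0,.32],90)"
```

```text
xyz [-0.452 -0.464 -0.081] rot [-1.00e-03  1.00e-03  1.11e+00]
```

carry_out --plan '[{"rot": [0,0,0.55],"xyz": [-0.22,-0.23,-0.08],"grip": 255},{"rot": [0,0,0.55],"xyz": [-0.22,-0.23,-0.08],"grip": 255},{"rot": [0,0,0.55],"xyz": [-0.22,-0.23,-0.08],"grip": 255},{"rot": [0,0,0.55],"xyz": [-0.22,-0.23,-0.08],"grip": 255},{"rot": [0,0,0.55],"xyz": [-0.22,-0.23,-0.08],"grip": 255},{"rot": [0,0,0.55],"xyz": [-0.22,-0.23,-0.08],"grip": 255},{"rot": [0,0,0.55],"xyz": [-0.22,-0.23,-0.08],"grip": 255},{"rot": [0,0,0.55],"xyz": [-0.22,-0.23,-0.08],"grip": 255}]' --squeeze 10

```text
clock: 0.77
tool_pos: [0.3402, 0.2956, 0.3191]
eef_rot: [0.432, 0.902, -0.0, 0.0]
contact_force: [1.2, 0.9, 0.3]
opening: 0.415
finger_force: 0.0
```

```bash
python3 -c "
from h import *
st();row([.48,.0,.32],90)"
```

```text
0.7667 pos [0.3402 0.2956 0.3191] z [-0.    -0.001 -1.   ] F [1.17 0.88 0.28] q [-0.78  0.35 -0.06  1.95  0.03  0.84 -0.17] 0.41526957610622794
xyz [-0.318 -0.077 -0.001] rot [-0.     0.001  0.558]
```

carry_out --plan '[{"rot": [0,0,0.558],"xyz": [-0.318,-0.077,0],"grip": 255},{"rot": [0,0,0.558],"xyz": [-0.318,-0.077,0],"grip": 255},{"rot": [0,0,0.558],"xyz": [-0.318,-0.077,0],"grip": 255},{"rot": [0,0,0.558],"xyz": [-0.318,-0.077,0],"grip": 255},{"rot": [0,0,0.558],"xyz": [-0.318,-0.077,0],"grip": 255},{"rot": [0,0,0.558],"xyz": [-0.318,-0.077,0],"grip": 255},{"rot": [0,0,0.558],"xyz": [-0.318,-0.077,0],"grip": 255},{"rot": [0,0,0.558],"xyz": [-0.318,-0.077,0],"grip": 255}]'

```text
clock: 1.43
tool_pos: [0.4799, -0.0004, 0.3186]
eef_rot: [0.664, 0.748, -0.0, 0.0]
contact_force: [1.1, 0.3, 0.2]
opening: 0.006
finger_force: 0.0
```

```bash
python3 -c "
from h import *
st();row([.495,-.12,.25],20);row([.495,-.06,.28],45)"
```

```text
1.4333 pos [ 4.799e-01 -4.000e-04  3.186e-01] z [-0.    -0.001 -1.   ] F [1.11 0.32 0.18] q [-0.2   0.39  0.15  1.89 -0.08  0.86  0.11] 0.0056051385747341856
xyz [-0.121  0.001  0.069] rot [-0.    -1.221 -0.   ]
xyz [-0.061  0.008  0.039] rot [-0.    -0.785 -0.   ]
```

carry_out --plan '[{"rot": [0,-0.785,0],"xyz": [-0.06,0,0.03],"grip": 255},{"rot": [0,-0.785,0],"xyz": [-0.06,0,0.03],"grip": 255},{"rot": [0,-0.785,0],"xyz": [-0.06,0,0.03],"grip": 255},{"rot": [0,-0.785,0],"xyz": [-0.06,0,0.03],"grip": 255},{"rot": [0,-0.785,0],"xyz": [-0.06,0,0.03],"grip": 255},{"rot": [0,-0.785,0],"xyz": [-0.06,0,0.03],"grip": 255},{"rot": [0,-0.785,0],"xyz": [-0.06,0,0.03],"grip": 255},{"rot": [0,-0.785,0],"xyz": [-0.06,0,0.03],"grip": 255}]'

```text
clock: 2.1
tool_pos: [0.4867, -0.0536, 0.2866]
eef_rot: [0.609, 0.694, -0.255, 0.287]
contact_force: [-0.3, 0.1, 0.4]
opening: 0.006
finger_force: 0.0
```

```bash
python3 -c "
from h import *
st();row([.495,-.15,.24],20)"
```

```text
2.1 pos [ 0.4867 -0.0536  0.2866] z [ 0.087 -0.703 -0.706] F [-0.29  0.06  0.36] q [-0.85  0.69  0.65  2.04  0.57  0.75 -0.63] 0.006189679359552296
xyz [-0.035 -0.004  0.101] rot [ 0.005 -0.434  0.009]
```

carry_out --plan '[{"rot": [0,-0.434,0],"xyz": [-0.035,0,0.1],"grip": 255},{"rot": [0,-0.434,0],"xyz": [-0.035,0,0.1],"grip": 255},{"rot": [0,-0.434,0],"xyz": [-0.035,0,0.1],"grip": 255},{"rot": [0,-0.434,0],"xyz": [-0.035,0,0.1],"grip": 255},{"rot": [0,-0.434,0],"xyz": [-0.035,0,0.1],"grip": 255},{"rot": [0,-0.434,0],"xyz": [-0.035,0,0.1],"grip": 255}]'

```text
clock: 2.6
tool_pos: [0.4982, -0.1524, 0.2426]
eef_rot: [0.544, 0.614, -0.38, 0.428]
contact_force: [-0.3, -0.4, 0.8]
opening: 0.007
finger_force: 0.0
```

```bash
python3 - <<'E'
from h import *
import cv2
st()
H=[.5133,-.2802,YAW]
print(W(H,[-.11,0,.112]),W(H,[-.008,0,.112]));row(W(H,[-.11,0,.112]),20)
a=r.snapshot("scene")[...,::-1];cv2.imwrite("pics/s1.png",a)
E
```

```text
2.6 pos [ 0.4982 -0.1524  0.2426] z [ 0.112 -0.932 -0.345] F [-0.27 -0.39  0.78] q [-0.9   1.16  0.92  2.14  0.85  0.5  -1.  ] 0.006782500201400413
[ 0.50018666 -0.17098443  0.112     ] [ 0.5123463  -0.27225705  0.112     ]
xyz [ 0.116 -0.     0.063] rot [-0.    -0.003  0.001]
```

View pics/s1.png

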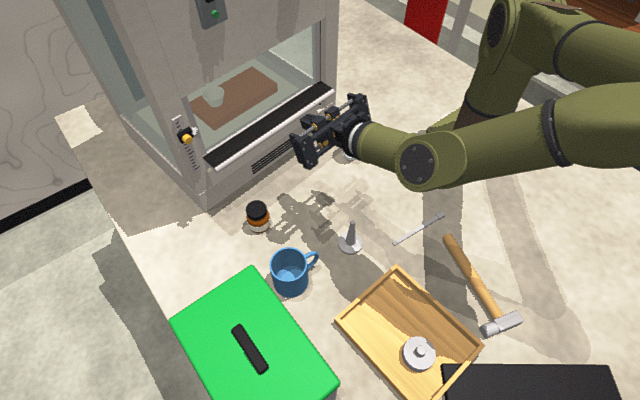

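The hand is in front of the lip middle, about (330,130), and clear of the jar and beaker. The wrist at (420,160) is high above the cone. Next I go down.

carry_out --plan '[{"rot": [0,0,0],"xyz": [0.06,0,0.025],"grip": 255},{"rot": [0,0,0],"xyz": [0.06,0,0.025],"grip": 255},{"rot": [0,0,0],"xyz": [0.116,0,0.063],"grip": 255},{"rot": [0,0,0],"xyz": [0.116,0,0.063],"grip": 255},{"rot": [0,0,0],"xyz": [0.116,0,0.063],"grip": 255}]'

```text
clock: 3.07
tool_pos: [0.5011, -0.1703, 0.1085]
eef_rot: [0.545, 0.616, -0.378, 0.426]
contact_force: [0.1, 0.6, 0.1]
opening: 0.004
finger_force: 0.0
```

```bash
python3 - <<'E'
from h import *
import cv2
st()
H=[.5133,-.2802,YAW]
row(W(H,[-.008,0,.112]),20)
a=r.snapshot("scene")[...,::-1];cv2.imwrite("pics/s2.png",cv2.resize(a[60:260,160:460],None,fx=2.6,fy=2.6,interpolation=cv2.INTER_CUBIC))
E
```

```text
3.0667 pos [ 0.5011 -0.1703  0.1085] z [ 0.113 -0.93  -0.351] F [0.1  0.63 0.09] q [-0.86  1.46  0.88  2.11  0.83  0.32 -1.19] 0.0036771728604389855
xyz [-0.039 -0.001  0.095] rot [ 0.001 -0.01   0.002]
```

View pics/s2.png

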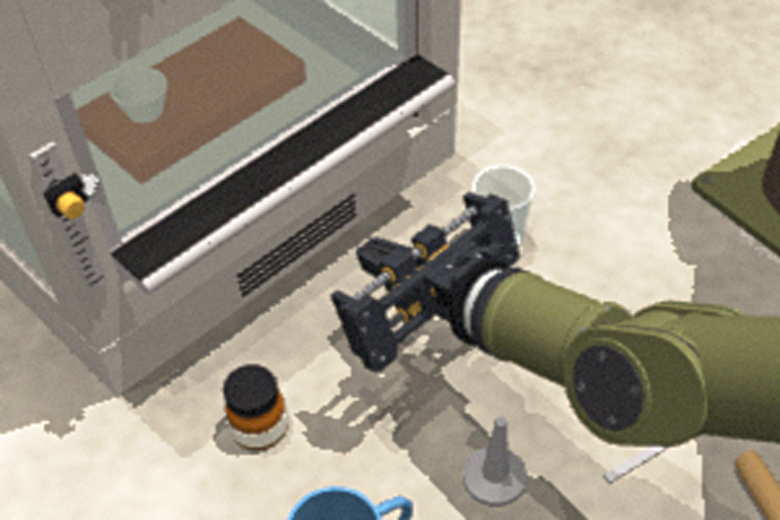

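The fingers are shut at about (375,255) in the crop, below the lip and in front of it, clear of the beaker and jar. Now I go in beneath the lip.

carry_out --plan '[{"rot": [0,0,0],"xyz": [-0.013,0,0.032],"grip": 255},{"rot": [0,0,0],"xyz": [-0.026,0,0.063],"grip": 255},{"rot": [0,0,0],"xyz": [-0.032,0,0.08],"grip": 255},{"rot": [0,0,0],"xyz": [-0.039,0,0.095],"grip": 255},{"rot": [0,0,0],"xyz": [-0.039,0,0.095],"grip": 255}]'

```text
clock: 3.53
tool_pos: [0.5132, -0.268, 0.1208]
eef_rot: [0.546, 0.61, -0.38, 0.43]
contact_force: [-1.3, -0.0, 0.4]
opening: 0.005
finger_force: 0.0
```

```bash
python3 - <<'E'
from h import *
st()
H=[.5133,-.2802,YAW]
row(W(H,[-.008,0,.134]),20)
row(W(H,[-.008,0,.220]),20)
E
```

```text
3.5333 pos [ 0.5132 -0.268   0.1208] z [ 0.11  -0.934 -0.341] F [-1.3  -0.03  0.4 ] q [-0.73  1.57  1.08  2.13  1.39  0.06 -1.67] 0.004531785768258518
xyz [-0.014 -0.001 -0.001] rot [-0.002  0.001 -0.006]
xyz [-0.095 -0.001 -0.03 ] rot [-0.002  0.001 -0.006]
```

carry_out --plan '[{"rot": [0,0,0],"xyz": [-0.004,0,-0.0015],"grip": 255},{"rot": [0,0,0],"xyz": [-0.008,0,-0.003],"grip": 255},{"rot": [0,0,0],"xyz": [-0.012,0,-0.0045],"grip": 255},{"rot": [0,0,0],"xyz": [-0.016,0,-0.006],"grip": 255},{"rot": [0,0,0],"xyz": [-0.02,0,-0.007],"grip": 255},{"rot": [0,0,0],"xyz": [-0.024,0,-0.0085],"grip": 255}]'

```text
clock: 4.03
tool_pos: [0.5127, -0.2661, 0.1413]
eef_rot: [0.544, 0.613, -0.381, 0.427]
contact_force: [0.5, 3.8, -2.9]
opening: 0.004
finger_force: 1.6
```

```bash
python3 - <<'E'
from h import *
st()
H=[.5133,-.2802,YAW]
row(W(H,[-.010,0,.210]),20)
E
```

```text
4.0333 pos [ 0.5127 -0.2661  0.1413] z [ 0.11  -0.932 -0.345] F [ 0.46  3.79 -2.94] q [-0.72  1.52  1.08  2.14  1.39  0.08 -1.62] 0.00438275852346772
xyz [-0.066 -0.001 -0.02 ] rot [-0.002 -0.003  0.001]
```

carry_out --plan '[{"rot": [0,0,0],"xyz": [-0.005,0,-0.0025],"grip": 255},{"rot": [0,0,0],"xyz": [-0.01,0,-0.005],"grip": 255},{"rot": [0,0,0],"xyz": [-0.015,0,-0.0075],"grip": 255},{"rot": [0,0,0],"xyz": [-0.02,0,-0.009],"grip": 255},{"rot": [0,0,0],"xyz": [-0.025,0,-0.011],"grip": 255},{"rot": [0,0,0],"xyz": [-0.03,0,-0.013],"grip": 255},{"rot": [0,0,0],"xyz": [-0.035,0,-0.015],"grip": 255},{"rot": [0,0,0],"xyz": [-0.04,0,-0.017],"grip": 255}]'

```text
clock: 4.7
tool_pos: [0.5118, -0.2651, 0.1857]
eef_rot: [0.544, 0.612, -0.382, 0.428]
contact_force: [-0.2, -0.3, -2.4]
opening: 0.004
finger_force: 1.0
```

```bash
python3 - <<'E'
from h import *
import cv2
st()
a=r.snapshot("scene")[...,::-1];cv2.imwrite("pics/s3.png",cv2.resize(a[60:210,160:360],None,fx=4,fy=4,interpolation=cv2.INTER_CUBIC))
cv2.imwrite("pics/t3.png",r.snapshot("top")[...,::-1])
E
```

```text
4.7 pos [ 0.5118 -0.2651  0.1857] z [ 0.108 -0.933 -0.342] F [-0.15 -0.3  -2.36] q [-0.71  1.4   1.06  2.16  1.35  0.17 -1.5 ] 0.004157380104703997
```

View pics/s3.png

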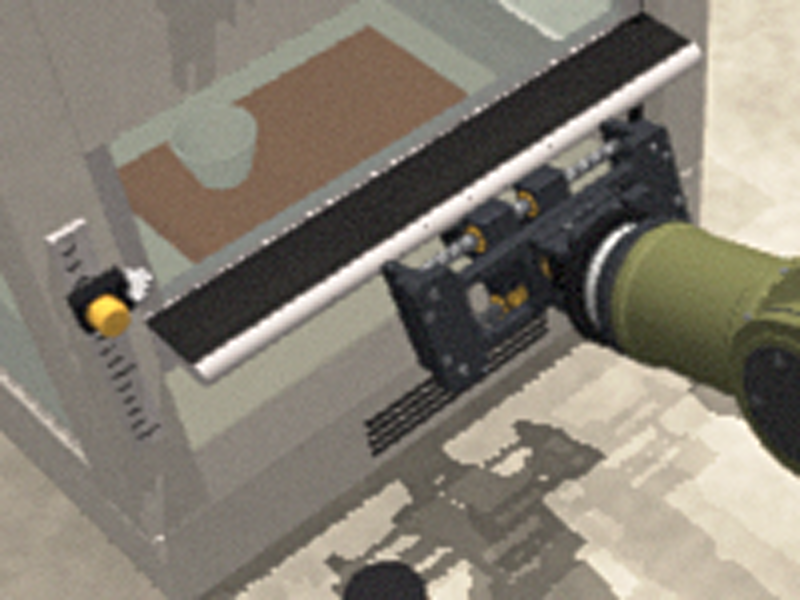

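```bash
python3 - <<'E'
from h import *
import cv2
H=[.5133,-.2802,YAW]
for y,u in((.19,[212,155]),(-.19,[334.5,74.5])):
    o=least_squares(lambda v:sil("scene",H,y,v[0])-u,[.2]);print("lip z",o.x,o.fun.round(1),(sil("scene",H,y,.21)-sil("scene",H,y,.20)).round(1))
for n,u in(("scene",[198,130.6]),("top",[406,131])):
    o=least_squares(lambda v:proj(n,W(H,[-.015,v[0],v[1]]))-u,[.195,.26]);print(n,"tip y,z",o.x, (proj(n,W(H,[-.015,.194,.27]))-proj(n,W(H,[-.015,.194,.26]))).round(1))
a=cv2.imread("pics/scene0.png")[110:160,165:225];b=cv2.imread("pics/top0.png")[105:155,375:435]
cv2.imwrite("pics/c5.png",np.hstack([cv2.resize(i,None,fx=6,fy=6,interpolation=cv2.INTER_NEAREST) for i in(a,b)]))
E
```

```text
lip z [0.21123976] [-0.6  0.2] [-1.  -3.1]
lip z [0.21265419] [0. 0.] [ 0.1 -3.2]
scene tip y,z [0.1908116  0.26402439] [-1.3 -3.5]
top tip y,z [0.18747854 0.29326962] [ 0.7 -1.4]
```

View pics/c5.png

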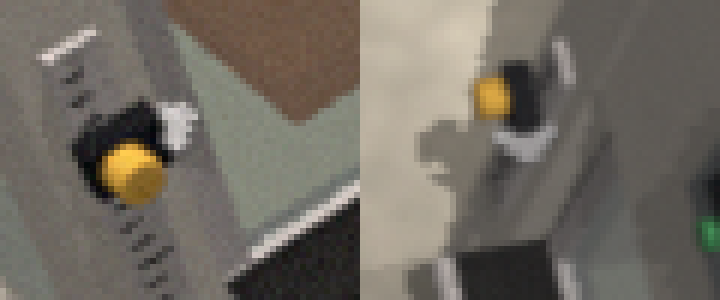

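```bash
python3 - <<'E'
from h import *
H=[.5133,-.2802,YAW]
S=lambda x,y,z:proj("scene",W(H,[x,y,z]));T=lambda x,y,z:proj("top",W(H,[x,y,z]))
print("tip",least_squares(lambda v:np.r_[S(-.015,*v)-[197.6,130],T(-.015,*v)-[402,131.7]],[.195,.26]))
print("screw",least_squares(lambda v:np.r_[S(-.032,*v)-[187.5,139.7],T(-.032,*v)-[394.7,121.2]],[.21,.26]))
for z in(.258,.262,.266,.27):print(z,"scene tip",S(-.015,.193,z).round(1),"base out/in",S(-.025,.2025,z).round(1),S(-.005,.2025,z).round(1),"screw",S(-.032,.2175,z).round(1),"top tip",T(-.015,.193,z).round(1),T(-.032,.2175,z).round(1),"slider front corners",*[S(-.018,.2175+a,z+b).round(1) for a in(-.015,.015) for b in (-.011,.011)])
E
```

```text
tip      message: `ftol` termination condition is satisfied.
     success: True
      status: 2
         fun: [-8.929e-01  3.073e-01  1.518e+00  8.396e-01]
           x: [ 1.932e-01  2.666e-01]
        cost: 1.9501065189324847
         jac: [[-4.093e+02 -1.252e+02]
               [ 2.495e+02 -3.503e+02]
               [-8.695e+01  7.226e+01]
               [-3.694e+02 -1.356e+02]]
        grad: [-4.680e-06  2.672e-06]
  optimality: 4.679844749944095e-06
 active_mask: [ 0.000e+00  0.000e+00]
        nfev: 4
        njev: 4
screw      message: Both `ftol` and `xtol` termination conditions are satisfied.
     success: True
      status: 4
         fun: [ 3.978e-02  3.202e-02  1.352e-01 -5.483e-02]
           x: [ 2.242e-01  2.747e-01]
        cost: 0.01194860628072629
         jac: [[-4.276e+02 -1.389e+02]
               [ 2.627e+02 -3.522e+02]
               [-8.568e+01  6.550e+01]
               [-3.682e+02 -1.449e+02]]
        grad: [ 4.922e-07  4.547e-07]
  optimality: 4.922075049762498e-07
 active_mask: [ 0.000e+00  0.000e+00]
        nfev: 5
        njev: 5
0.258 scene tip [197.9 133.2] base out/in [196.8 138.1] [191.2 133.1] screw [192.6 143.8] top tip [402.9 133.8] [394.3 126. ] slider front corners [196.2 140.1] [193.4 132.5] [183.9 147.7] [180.8 140.2]
0.262 scene tip [197.4 131.8] base out/in [196.3 136.8] [190.7 131.7] screw [192.1 142.4] top tip [403.2 133.2] [394.6 125.4] slider front corners [195.7 138.7] [192.9 131.1] [183.3 146.4] [180.2 138.8]
0.266 scene tip [196.9 130.5] base out/in [195.8 135.4] [190.2 130.3] screw [191.5 141. ] top tip [403.5 132.7] [394.8 124.8] slider front corners [195.2 137.4] [192.4 129.7] [182.8 145.1] [179.6 137.4]
0.27 scene tip [196.4 129. ] base out/in [195.3 134. ] [189.6 128.9] screw [191.  139.6] top tip [403.8 132.1] [395.1 124.3] slider front corners [194.7 136. ] [191.8 128.3] [182.2 143.7] [179. 136.]
```

```bash
python3 - <<'E'
import cv2
for n,(r0,r1,c0,c1) in(("scene",(122,148,174,202)),("top",(112,136,390,412))):
    a=cv2.imread(f"pics/{n}0.png").astype(int)
    print(n,"cols",c0)
    for y in range(r0,r1):
        print(y,"".join("Y" if p[2]-p[0]>60 else "W" if p.min()>145 else "w" if p.min()>125 else "#" if p.max()<50 else "." for p in a[y,c0:c1]))
E
```

```text
scene cols 174
122 ...........................w
123 ............................
124 ............................
125 ........................ww..
126 ..........................w.
127 ..............#..wWwWW......
128 ............####..WWWWWw....
129 ..........#######.WWWWWW....
130 .........#########.WWWw....w
131 .......###########.WWWW....w
132 .....#############.WWW......
133 ....#######...###.wWWWw.....
134 ...#######YYYYY.##.wWw......
135 ...######YYYYYYYY##.........
136 ....####YYYYYYYYY.##........
137 ....###.YYYYYYYYYY..........
138 .....##.YYYYYYYYYY..........
139 .....##.YYYYYYYYYY..........
140 ......##YYYYYYYYYY..........
141 ......###YYYYYYYYY..........
142 .......###.YYYYYY...........
143 ............YYYY............
144 ............................
145 ............................
146 ............................
147 ............................
top cols 390
112 WWWWWW...........wW...
113 WWWWWW............Ww..
114 WWWWWw............ww..
115 WWWWWW............wW..
116 WWWWW....####.....wW..
117 WWWWw....####......Ww.
118 WWWwYYYYY.####.....ww.
119 WWWwYYYYY.####........
120 WWW.YYYYYY.####.......
121 WWWwYYYYYY.###........
122 WWWwYYYYYY.####.......
123 WWWw.YYYYY.####.......
124 WWWw.YYYY.#####.......
125 .ww.......#####.......
126 .ww........##...Ww....
127 .......wWWw...wWW.....
128 .......wWWWWWWWW......
129 ..........WWWWWw......
130 ..........wwWWw.......
131 ............ww........
132 ......................
133 ......................
134 ......................
135 ......................
```

The pixel map puts the tip at about (197.3,128.8) in the scene view, so z≈0.2695. I'll push on about 50 mm, then measure the lip edge more closely.

carry_out --plan '[{"rot": [0,0,0],"xyz": [-0.006,0,-0.002],"grip": 255},{"rot": [0,0,0],"xyz": [-0.012,0,-0.0045],"grip": 255},{"rot": [0,0,0],"xyz": [-0.018,0,-0.0065],"grip": 255},{"rot": [0,0,0],"xyz": [-0.024,0,-0.0085],"grip": 255},{"rot": [0,0,0],"xyz": [-0.03,0,-0.011],"grip": 255},{"rot": [0,0,0],"xyz": [-0.036,0,-0.013],"grip": 255},{"rot": [0,0,0],"xyz": [-0.042,0,-0.015],"grip": 255},{"rot": [0,0,0],"xyz": [-0.047,0,-0.017],"grip": 255}]'

```text
clock: 5.47
tool_pos: [0.5118, -0.265, 0.2357]
eef_rot: [0.544, 0.612, -0.382, 0.428]
contact_force: [-1.6, 1.1, -2.0]
opening: 0.008
finger_force: 1.4
```

carry_out --plan '[{"rot": [0,0,0],"xyz": [0,0,0],"grip": 255},{"rot": [0,0,0],"xyz": [0,0,0],"grip": 255}]'

```text
clock: 5.63
tool_pos: [0.5124, -0.2654, 0.2362]
eef_rot: [0.544, 0.612, -0.382, 0.429]
contact_force: [-0.1, 0.0, 0.9]
opening: 0.008
finger_force: 0.0
```

```bash
python3 - <<'E'
from h import *
import cv2
st()
a=r.snapshot("scene")[...,::-1];cv2.imwrite("pics/s4f.png",a);t=r.snapshot("top")[...,::-1];cv2.imwrite("pics/t4f.png",t)
cv2.imwrite("pics/s4.png",cv2.resize(a[90:165,165:265],None,fx=8,fy=8,interpolation=cv2.INTER_NEAREST))
H=[.5133,-.2802,YAW]
for y in(.19,.1,-.15,-.19): print(y,[(z,sil("scene",H,y,z).round(1)) for z in(.258,.262,.266,.27)])
E
```

```text
5.6333 pos [ 0.5124 -0.2654  0.2362] z [ 0.109 -0.934 -0.341] F [-0.08  0.03  0.86] q [-0.71  1.26  1.05  2.17  1.29  0.26 -1.34] 0.008467115450985547
0.19 [(0.258, array([206.2, 140.1])), (0.262, array([205.7, 138.7])), (0.266, array([205.2, 137.4])), (0.27, array([204.8, 136. ]))]
0.1 [(0.258, array([240.9, 118.3])), (0.262, array([240.6, 116.9])), (0.266, array([240.3, 115.5])), (0.27, array([239.9, 114.1]))]
-0.15 [(0.258, array([323.4,  66.4])), (0.262, array([323.4,  65. ])), (0.266, array([323.4,  63.6])), (0.27, array([323.4,  62.1]))]
-0.19 [(0.258, array([335. ,  59.1])), (0.262, array([335. ,  57.7])), (0.266, array([335.1,  56.3])), (0.27, array([335.1,  54.8]))]
```

View pics/s4.png

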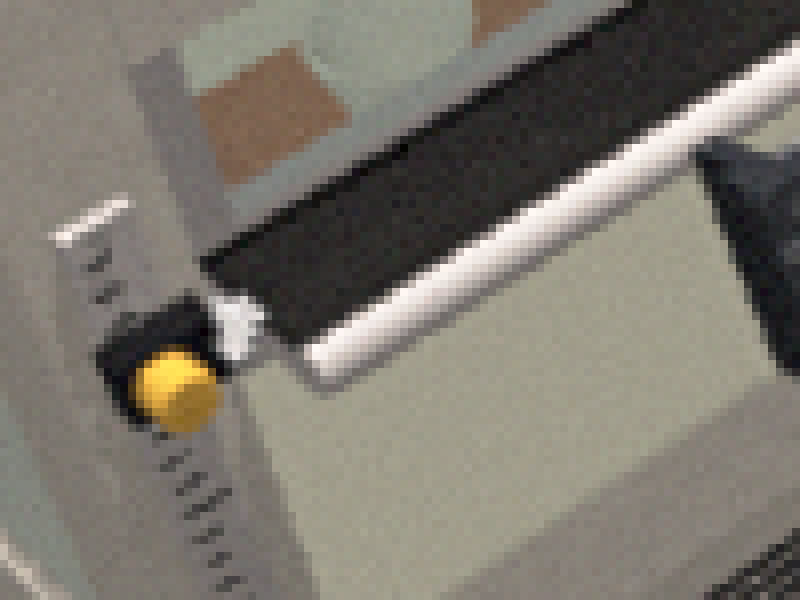

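```bash
python3 - <<'E'
from h import *
import cv2
H=[.5133,-.2802,YAW]
c=lambda p:((proj("scene",W(H,p))-[164.5,89.5])*8).round()
for z in(.260,.264,.268):print(z,"top edge x=0,-.015,-.032",*[c([x,.19,z+.008]) for x in(0,-.015,-.032)],"bottom -.032",c([-.032,.19,z-.008]),"sil",(sil("scene",H,.19,z)-[164.5,89.5])*8)
for z in(.262,.266,.27):print(z,"tip top/bot",*[c([-.015,.192,z+d]) for d in(.002,-.002)])
a=cv2.imread("pics/s4f.png").astype(int)
for y in range(116,142):print(y,"".join("Y" if p[2]-p[0]>60 else "W" if p.min()>145 else "w" if p.min()>125 else "#" if p.max()<62 else "+" if p.max()<95 else "g" if p[1]-p[0]>12 and p[1]>=p[2] else "." for p in a[y,185:215]))
# lower silhouette by steepest drop along columns
for col in(206,209,212,216,220,226,232,238):
    g=a[:,col].sum(1); m=[i for i in range(100,145)]; k=max(m,key=lambda i:g[i]) ;print(col,k,g[k-2:k+9])
E
```

```text
0.26 top edge x=0,-.015,-.032 [233. 286.] [267. 316.] [306. 350.] bottom -.032 [321. 394.] sil [331.62171058 399.27759208]
0.264 top edge x=0,-.015,-.032 [229. 275.] [263. 305.] [302. 339.] bottom -.032 [317. 383.] sil [327.87915834 388.35621815]
0.268 top edge x=0,-.015,-.032 [225. 264.] [259. 293.] [298. 328.] bottom -.032 [313. 372.] sil [324.10621105 377.34708975]
0.262 tip top/bot [264. 331.] [268. 342.]
0.266 tip top/bot [260. 320.] [264. 331.]
0.27 tip top/bot [256. 309.] [260. 320.]
116 w.............+###############
117 .w...........+################
118 ...........+##################
119 ..w......+####################
120 ..w....++#####################
121 .w....+#######################
122 .....#########################
123 ...w.#########################
124 wwww..########################
125 w.w....######################+
126 ...+....+++#################.W
127 ..+#+.WWWWW.##############+.WW
128 +####+wWWWWWw###########+.WWWW
129 ######.WWWWWW+#########.WWWWWW
130 ######+WWWWW.########+.WWWWWWW
131 #######.WWWWw+######.WWWWWWWWW
132 #######wWWW....###+.WWWWWWWWWw
133 #++####WWWWW....+.WWWWWWWWWw..
134 YYYY+##+WWW.......WWWWWWWWw...
135 YYYYYY###....ww....WWWWWw....w
136 YYYYYYY##+..wwww...wWWww...www
137 YYYYYYY++.wwwwwww...ww...wwwww
138 YYYYYYY...wwwwwwww......wwwwww
139 YYYYYYYY...wwwwwwwww.wwwwwwwww
140 YYYYYYY....wwwwwwwwwwwwwwwwwww
141 YYYYYYY.....wwwwwwwwwwwwwwwwww
206 132 [211 566 735 707 655 598 534 414 324 409 461]
209 130 [199 521 729 709 658 599 526 431 316 370 456]
212 128 [121 341 741 715 679 609 535 431 324 325 453]
216 126 [278 550 722 695 651 567 492 370 330 395 463]
220 123 [125 344 733 724 682 620 548 441 327 336 455]
226 120 [288 550 721 700 642 554 467 346 338 454 473]
232 116 [204 558 734 700 667 580 493 383 317 395 454]
238 112 [216 560 736 716 676 599 514 416 326 395 455]
```

A closer edge fit gives the lip at z≈0.2605, and the robot's own geometry gives 0.2603. The tip at (197.4,128.6) means z≈0.270. I'll push up slowly by another 9 mm.

carry_out --plan '[{"rot": [0,0,0],"xyz": [-0.0015,0,-0.0005],"grip": 255},{"rot": [0,0,0],"xyz": [-0.003,0,-0.001],"grip": 255},{"rot": [0,0,0],"xyz": [-0.0045,0,-0.0015],"grip": 255},{"rot": [0,0,0],"xyz": [-0.006,0,-0.002],"grip": 255},{"rot": [0,0,0],"xyz": [-0.0075,0,-0.0025],"grip": 255},{"rot": [0,0,0],"xyz": [-0.0085,0,-0.003],"grip": 255},{"rot": [0,0,0],"xyz": [-0.0085,0,-0.003],"grip": 255}]'

```text
clock: 6.32
tool_pos: [0.5122, -0.2651, 0.2442]
eef_rot: [0.544, 0.612, -0.381, 0.428]
contact_force: [-0.4, 0.6, -1.2]
opening: 0.003
finger_force: 0.4
```

```bash
cat > m.py <<'E'
from h import *
import cv2,sys
H=[.5133,-.2802,YAW]
st()
a=np.mean([r.snapshot("scene") for _ in range(6)],0)[...,::-1]
zs=[]
for col in(206,209,212,215,218,221,224,227,230,233,236,239):
    g=a[:,col].sum(1); k=100+int(np.argmax(g[100:145])); m=k+3+int(np.argmin(g[k+3:k+9])); b=g[m+3]; i=m
    while g[i]<(g[m]+b)/2:i+=1
    e=i-1+((g[m]+b)/2-g[i-1])/(g[i]-g[i-1])
    o=least_squares(lambda v:sil("scene",H,v[0],v[1])-[col,e],[.15,.26]);zs.append(o.x[1])
print("lip z",np.round(zs,4),np.median(zs))
for y in range(118,140):print(y,"".join("%4d"%p for p in a[y,190:206].min(1)))
cv2.imwrite("pics/"+sys.argv[1],cv2.resize(a[90:165,165:265],None,fx=8,fy=8,interpolation=cv2.INTER_NEAREST))
E
python3 m.py s5.png
```

```text
6.3167 pos [ 0.5122 -0.2651  0.2442] z [ 0.109 -0.933 -0.343] F [-0.44  0.57 -1.21] q [-0.71  1.23  1.05  2.17  1.28  0.28 -1.31] 0.003167282164172291
lip z [0.2669 0.2672 0.2662 0.2666 0.2671 0.2673 0.2677 0.267  0.2669 0.2672
 0.2672 0.2665] 0.2670401941578321
118  102  61  33  20  19  25  36  41  39  41  41  39  36  39  39  40
119   61  25  22  23  38  39  40  38  41  39  39  40  37  38  39  42
120   20  23  36  39  38  41  40  38  37  36  41  38  40  38  42  41
121   31  34  39  38  39  38  36  35  42  37  39  39  42  42  42  40
122   69  34  30  35  40  40  39  40  37  42  42  41  44  43  42  42
123  102  67  36  36  37  36  38  38  43  38  41  44  43  44  44  42
124  120 104  82  40  33  37  40  39  40  42  43  42  42  43  40  42
125  119 108 102  79  37  30  32  40  40  41  41  43  42  41  40  41
126  120 115 116 105 105  84  39  34  37  41  40  42  43  40  40  39
127  110 162 184 152 178 199 105  41  34  41  40  40  41  40  35  34
128   65 143 218 236 232 212 197 127  43  35  42  41  37  32  40  74
129   38 104 206 219 228 211 213 214  83  29  36  33  39  69 113 177
130   20  56 144 205 213 219 165 113  95  62  35  38  91 184 242 236
131   14  27 109 210 210 212 195 126 108 100  80  71 152 244 237 229
132   14  51 133 205 216 205 118  97 109 109 106 101 135 234 230 209
133   10  58 147 215 223 204 149 127 136 128 109 102 111 153 200 189
134   18  21  77 161 223 158 115 136 141 139 128 111 102 112 147 162
135   37  10  11  62 109 102 119 138 140 139 139 134 117 102 109 127
136   67  33  14  44  98 138 140 140 139 138 138 142 134 115 106 105
137   60  53  44  81 116 140 142 138 138 139 137 138 142 137 129 123
138   47  58  94 124 112 121 141 139 139 140 139 140 140 139 138 139
139   45  47  83 119 108 111 138 140 138 138 139 137 138 138 141 140[ WARN:0@9.799] global loadsave.cpp:1063 imwrite_ Unsupported depth image for selected encoder is fallbacked to CV_8U.
```

View pics/s5.png

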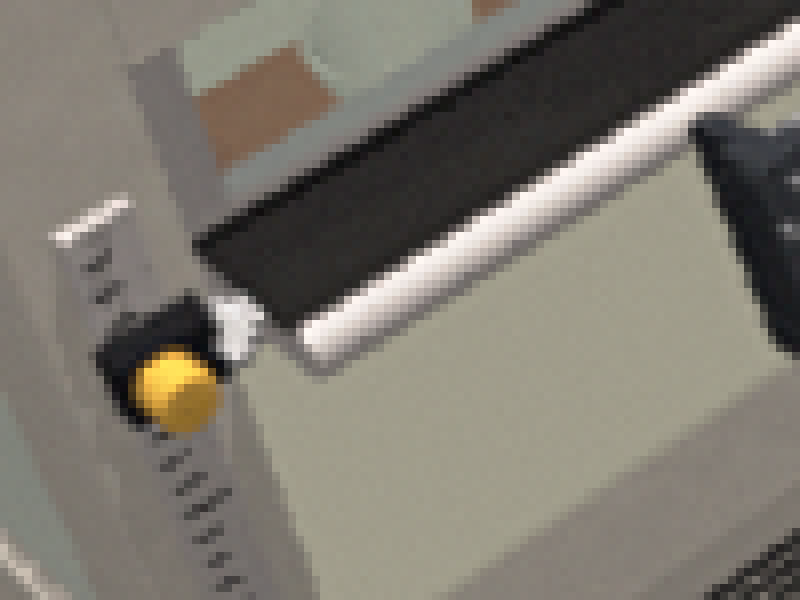

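The lip is now at 0.267 (scatter 0.4 mm). The tip at (197.5,128.9) is still about 1.5–2 mm above it, so I'll nudge the lip up.

carry_out --plan '[{"rot": [0,0,0],"xyz": [-0.001,0,-0.0003],"grip": 255},{"rot": [0,0,0],"xyz": [-0.0018,0,-0.0006],"grip": 255},{"rot": [0,0,0],"xyz": [-0.0018,0,-0.0006],"grip": 255},{"rot": [0,0,0],"xyz": [-0.0018,0,-0.0006],"grip": 255}]'

```text
clock: 6.95
tool_pos: [0.5121, -0.2651, 0.2458]
eef_rot: [0.544, 0.612, -0.382, 0.428]
contact_force: [0.2, -0.6, -1.2]
opening: 0.001
finger_force: 0.6
```

```bash
python3 m.py s6.png 2>/dev/null | head -3
```

```text
6.95 pos [ 0.5121 -0.2651  0.2458] z [ 0.109 -0.933 -0.343] F [ 0.23 -0.64 -1.2 ] q [-0.71  1.23  1.05  2.17  1.28  0.28 -1.31] 0.0013885851386049813
lip z [0.2681 0.2682 0.2687 0.269  0.2694 0.2684 0.2688 0.2691 0.2684 0.2683
 0.2688 0.2692] 0.2687322892176135
```

The lip is at 0.2687, level with the tip. Next I drop the hand straight down and back away.

carry_out --plan '[{"rot": [0,0,0],"xyz": [0.007,0,0.0025],"grip": 255},{"rot": [0,0,0],"xyz": [0.019,0,0.007],"grip": 255},{"rot": [0,0,0],"xyz": [0.024,0,0.0085],"grip": 255},{"rot": [0,0,0],"xyz": [0.035,0,-0.0215],"grip": 255},{"rot": [0,0,0],"xyz": [0.047,0,-0.055],"grip": 255},{"rot": [0,0,0],"xyz": [0.06,0,-0.09],"grip": 255},{"rot": [0,0,0],"xyz": [0.06,0,-0.09],"grip": 255},{"rot": [0,0,0],"xyz": [0.06,0,-0.09],"grip": 255}]'

```text
clock: 7.92
tool_pos: [0.5008, -0.1588, 0.2197]
eef_rot: [0.543, 0.614, -0.38, 0.428]
contact_force: [-0.0, -0.7, -0.3]
opening: 0.009
finger_force: 0.0
```

```bash
python3 m.py s6.png 2>/dev/null
```

```text
7.9167 pos [ 0.5008 -0.1588  0.2197] z [ 0.113 -0.932 -0.344] F [-0.04 -0.72 -0.3 ] q [-0.85  1.17  0.83  2.14  0.97  0.54 -1.15] 0.008664773651821438
lip z [0.268  0.2684 0.269  0.2692 0.2689 0.2684 0.2688 0.2691 0.2683 0.2682
 0.2689 0.2693] 0.26883162955246087
118   64  33  21  23  27  41  36  40  41  40  36  41  36  39  39  40
119   18  20  22  37  37  39  39  38  36  39  38  40  39  39  41  43
120   19  35  38  39  38  40  38  42  40  41  39  39  40  42  39  43
121   36  33  39  40  38  38  35  37  39  40  42  39  43  44  40  42
122   81  41  33  37  38  40  36  40  39  39  42  42  43  39  45  39
123  113 101  54  34  35  39  41  38  41  41  41  44  39  43  41  39
124  120 110  99  51  30  34  40  40  42  43  40  39  43  42  41  41
125  120 109 106  99  62  38  35  40  39  43  39  41  41  42  41  40
126  121 116 115 108 107  93  42  33  40  42  41  46  40  41  34  36
127  113 163 185 153 179 205 114  39  31  42  42  41  39  36  38  62
128   65 143 219 236 232 213 196 118  37  30  34  38  38  40  90 167
129   35 108 207 221 229 214 213 213  91  47  32  39  71 112 178 238
130   17  54 143 208 214 219 165 114 103  96  50  75 178 246 237 233
131   12  27 110 209 210 214 195 128 105 108  96 101 188 236 232 215
132   14  50 131 204 215 206 118 103 121 116 109 104 129 183 209 194
133   12  59 146 217 223 207 155 139 140 135 118 103 103 128 184 172
134   13  19  77 162 224 157 116 137 140 141 137 121 103 109 136 139
135   33  12  13  61 108 102 119 138 140 138 140 138 121 106 107 107
136   70  31  13  46  99 138 140 141 139 138 140 141 137 127 114 108
137   62  51  45  84 115 139 142 140 139 139 141 140 141 140 140 138
138   48  56  95 123 112 122 139 140 139 138 140 138 139 139 140 139
139   47  47  83 121 107 112 138 141 139 140 138 141 139 140 139 139
```

View pics/s6.png

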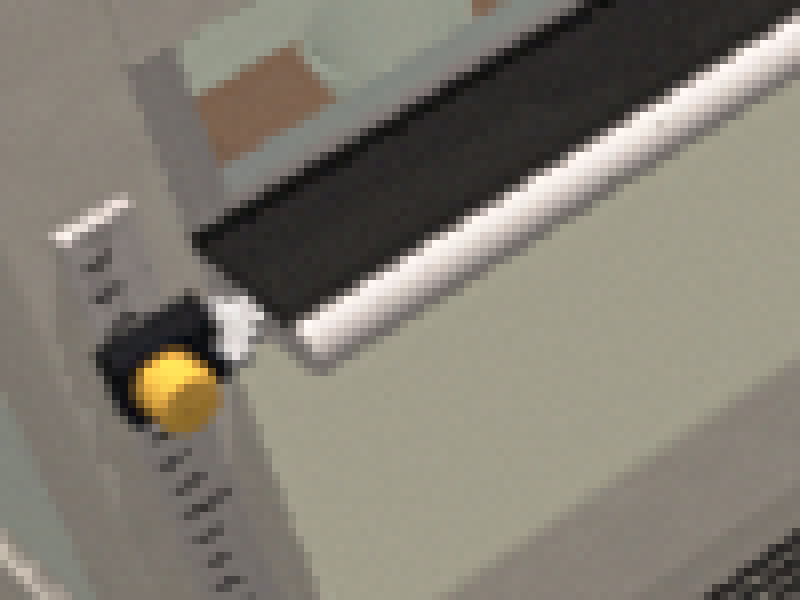

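The hand is clear and the sash has held at 0.2688. In the picture the blade tip at about (197.5,128.9) meets the lip's end at mid thickness, within about 1 mm. I'm handing it in.

```bash
python3 -c "
from plant import r
print(r.finish_job())"
```

```text
the job is handed in; nothing more can be done
None
```

I pushed the sash up until the lip's front edge was level with the pointer tip (z ≈ 0.269 m, within about 1–2 mm by the camera), took the hand away, saw the sash hold there, and handed the job in at about 8 s; no verdict came back.

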